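Index the solvent selector's star wheel

ROBOT

A 6-joint arm with a two-finger parallel gripper is mounted at the origin on a cart in front of the work surface, level with it; the furniture and walls round the work are solid. World frame = base frame: x ahead of the robot, y to its left, z up, the work surface at z = 0. Lengths are in mm, angles in rad, forces in N, time in s.
With the tool pointing down it reaches from about 350 to 975 mm from the base axis. Payload 7.1 kg.
Tool frame: the origin (TCP) lies at the very end of the fingers, on their centre line; the grasp point (between the pads) lies 19 mm behind it; y points along the fingers, x is the direction in which the jaws open and shut, and the axes are right-handed (so a half turn about y gives the same grasp; the last joint's range is limited). The gripper opens to 88 mm and grips with 3 to 60 N. Pads are 20 mm wide; open, the fingers measure 115 mm over their backs; the gripper's body (75 mm by 178 mm) begins 61 mm behind the grasp point.
Start: joints at [1.181, 0.423, 1.63, -0, 1.089, -0.019], TCP at [226.443, 582.519, 222.675] pointing down, gripper open.
Joint ranges: [-3, 3], [-0.9, 2.11], [0.09, 2.58], [-1.31, 4.45], [0.11, 2.69], [-2.54, 2.54]. Speed limits (rad/s): [2.39, 2.39, 3.01, 3.14, 3.14, 3.14].

INTERFACE

Orientations are given as a rotation vector (axis times angle).
In Python, from workcell import ctrl gives the robot as it stands. The module is installed in compiled form; this text tells all that it offers.
- The arm moves only by the tool jog_arm, never from a script. Its argument "steps" is a list of rows, each an object with "turn": the turn, a rotation vector about the world's x, y, z scaled (see below), a list of three; "dp": the shift along the world's x, y, z scaled (see below), a list of three; "claw": the opening, from 0 (shut) to 1 (fully open). In form: [{"turn": [wx, wy, wz], "dp": [x, y, z], "claw": claw}, ...]. A call has 1 to 12 rows; each row is the pose to reach, as a shift and turn from the pose measured when the call began, turning the shorter way round; what a row does not reach only later rows make up. The controller multiplies each number of a shift by 80 mm and each number of a turn by pi rad. A row lasts 1/12 s, in which the tool goes at most 41.7 mm and 7.16 degrees, less where a joint would pass 70% of its speed; a pose out of reach is approached as far as the arm can. A call with a number of a shift or a turn outside -1 to 1 is refused whole. A call with a gripper value outside its range is refused whole. The fingers move at their own pace and stop on an object; the grip force is fixed at half the most. Time passes only in rows, so rows that repeat a pose let the fingers close. It gives the time, the measured TCP pose, the force and the opening at its end, in the units of the state.
- ctrl.get_obs(): the state, without advancing time (a new reading comes with each control period).
- ctrl.get_image(name): name is "scene" or "top" or "wrist"; returns a dict with "img" (400x640x3 uint8, red, green, blue), "range_z" (400x640 float32, mm along the optical axis (not along the pixel's ray), 0 where there is no reading), "fovy" (degrees; the focal length in pixels is half the picture's height over the tangent of half this angle, whatever the lens; pixels are square), "cx", "cy" (the principal point, pixels), "dist_coeffs" ([k1, k2, p1, p2, k3] as OpenCV has them; the pictures are not rectified), "camera_from_world" (4x4, takes a point from world to camera coordinates); the wrist camera has in their place "hand_eye" (4x4, takes a point from camera to tool coordinates, whose origin is the TCP and whose axes are the tool frame's). Camera axes: x right, y down, z forward; pixel columns grow to the right and rows downward; lengths in mm; the calibration is good to about 2 mm. A picture is of the moment at which its call begins: read the wrist's pose just before it.
- ctrl.close_job(): hands the job in, once; it reports no verdict.
The state is a dict: "t": time; "qpos": joint angles; "qvel": joint speeds; "joint_torque": joint torques, N m; "ee_pos": TCP position; "orientation": TCP orientation; "ft_force": force on the tool from outside, world axes, zero at the start; "moment": the same for the moment, N m; "width": finger opening in mm.
Only numpy, scipy, OpenCV 4.12 (cv2) and the standard library are available. Lean on these libraries where they do the work, as an engineer would, in place of code of your own. Each camera call takes 0.05 s, during which the arm holds its last target.

TASK

Set the solvent selector, the larger valve with the six-arm star wheel under a half guard: push its arms round, one after another from the open front (it goes anticlockwise seen from above; a stop soon blocks the other way), until the one arm with the flat paddle end points at the upright outlet post at the front of the base. Leave the small three-arm valve as it is.

Things in the scene. Friction and masses are not known exactly. Their poses are not given: they have to be found in the camera images.
- selector: Larger valve: round base 252 mm across; origin at its underside's centre on the wheel's vertical axis; -x is its front, z up. Outlet post at the front, 118 mm from the axis, 64 mm high; low pipe to it 23 mm high; valve body 72 mm across, 47 high. Bar guard over the rear, 87 mm high, out to 121 mm, from 75 deg one side of +x to 75 the other: arms pass under it, a gripper cannot; the front is open.
- star (a joint): Star wheel's turn, rad: 0 = paddle arm points at the post, + anticlockwise from above; stops at -3.2 and 0.9, starts -3.03 to -2.5 with the paddle under the guard. Six arms 60 deg apart: 9 mm round bars, centre line 60 mm above the worktop, bare from 22 to 80 mm from the axis; five end in 16 mm balls, one in a flat paddle 24 mm wide out to 107 mm. Friction 0.15 Nm, stays where left.
- shutoff: Fixed small shut-off valve, not to be used: base 110 mm across, knob with three ball-ended arms reaching 48 mm from its axis, 56 mm high in all, no guard. Origin at the centre of its underside. It stands left or right of the selector.
- shutoff_knob (a joint): Turn of the small valve's three-arm knob, rad, 0 at the start; to be left alone.

How it is judged:
By the outcome, as a careful person would: the job done as asked, in the order asked, and still so for the second after the job is handed in, with the robot touching nothing.
It also fails if it takes over 45 s, if anything falls off the work surface, if the arm or the gripper's body presses on something with over 40 N, if the wrist force passes 120 N, or if a joint passes its speed limit or range.

## Working session

There is one attempt and no reset: what is moved stays moved. The work goes in short steps, Python scripts to look and compute and a tool call to move; the robot and the scene stay as the last step left them, time stands still between calls to the robot, and variables do not carry over. Pictures are saved under pics/ and viewed, and the job is handed in when it is done.

Besides the shell and the picture viewer there is one more tool, called after "Call:" as a command line: name --argument value ..., lists and objects as JSON in quotes. jog_arm: Moves the arm, as the interface text tells. Its arguments: {"type":"object","properties":{"steps":{"type":"array","items":{"type":"object","properties":{"turn":{"type":"array","items":{"type":"number"}},"dp":{"type":"array","items":{"type":"number"}},"claw":{"type":"number"}}}}},"required":["steps"]}

```bash
mkdir -p pics
cat > h.py <<'E'
import numpy as np, cv2
from workcell import ctrl
def grab(n,fn=None):
    o=ctrl.get_obs(); d=ctrl.get_image(n); d['obs']=o
    if fn: cv2.imwrite('pics/'+fn,d['img'][:,:,::-1])
    f=200/np.tan(np.radians(d['fovy']/2)); d['K']=np.array([[f,0,d['cx']],[0,f,d['cy']],[0,0,1]])
    if n=='wrist':
        T=np.eye(4);T[:3,:3]=cv2.Rodrigues(np.array(o['orientation'],float))[0];T[:3,3]=o['ee_pos']
        d['wfc']=T@np.array(d['hand_eye'])
    else: d['wfc']=np.linalg.inv(np.array(d['camera_from_world']))
    return d
def rays(d,uv):
    p=cv2.undistortPoints(np.array(uv,float).reshape(-1,1,2),d['K'],np.array(d['dist_coeffs'],float)).reshape(-1,2)
    return np.c_[p,np.ones(len(p))]
def plane(d,uv,z):
    r=rays(d,uv)@d['wfc'][:3,:3].T; o=d['wfc'][:3,3]
    return o+r*((z-o[2])/r[:,2])[:,None]
def cloud(d,uv):
    uv=np.array(uv,int); z=d['range_z'][uv[:,1],uv[:,0]]
    return (rays(d,uv)*z[:,None])@d['wfc'][:3,:3].T+d['wfc'][:3,3]
E
python3 - <<'E'
from h import *
for n in('scene','top','wrist'):
    d=grab(n,n+'0.png'); print(n,d['fovy'],d['wfc'].round(2).tolist(),d['dist_coeffs'])
o=ctrl.get_obs();print(o)
E
```

```text
scene 42.41270445971243 [[0.75, -0.5, 0.43, 101.12], [-0.66, -0.56, 0.5, -475.4], [-0.0, -0.66, -0.75, 785.55], [0.0, 0.0, 0.0, 1.0]] [-0.12141835  0.          0.          0.          0.        ]
top 44.70302011697743 [[0.0, -0.99, 0.13, 385.44], [-1.0, -0.0, 0.01, -15.06], [-0.0, -0.13, -0.99, 923.28], [0.0, 0.0, 0.0, 1.0]] [-0.1513665  0.         0.         0.         0.       ]
wrist 66.3886143570301 [[0.36, 0.89, 0.28, 148.81], [0.93, -0.35, -0.11, 611.63], [-0.0, 0.3, -0.95, 383.99], [0.0, 0.0, 0.0, 1.0]] [-0.05280332  0.          0.          0.          0.        ]
{'t': 0.15, 'qpos': array([ 1.18098798e+00,  4.23683612e-01,  1.63048087e+00, -5.90734223e-06,
        1.08857684e+00, -1.90094774e-02]), 'qvel': array([ 0.00117278, -0.00238327, -0.00111894,  0.001713  , -0.00117482,
        0.00035908]), 'joint_torque': array([ 3.55390621e-04, -5.44979882e+01, -2.73919719e+01,  6.43830397e-02,
        2.04348424e-02, -3.85916178e-05]), 'ee_pos': array([226.30153745, 582.14925668, 222.08202318]), 'orientation': array([-1.362758  , -0.93116466,  0.93274473]), 'ft_force': array([-0.19703836, -0.15018615, -0.34919896]), 'moment': array([-0.01554265,  0.00384486,  0.02852463]), 'width': 87.9739965847652}
```

View pics/top0.png

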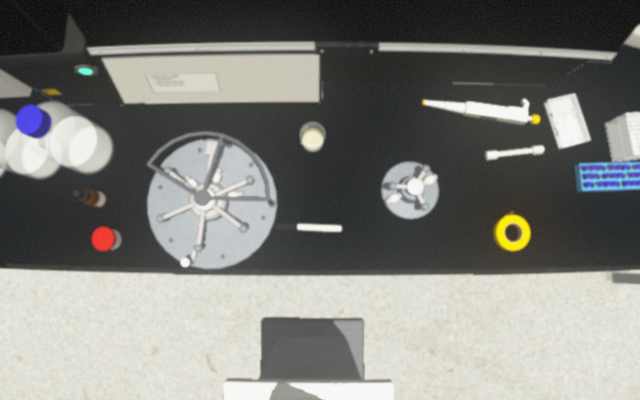

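View pics/scene0.png

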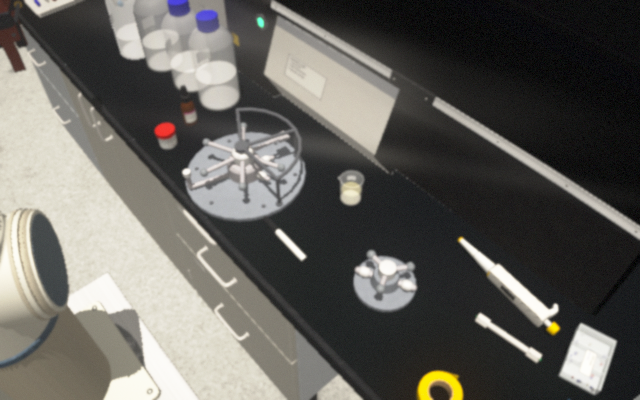

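Top view: selector at about (208,202), with the post at about (185,262) and the guard to the upper right. The shutoff is at (410,190).

Run:
```python
from h import *
d=grab('top'); im=d['img'][120:280,130:290]
cv2.imwrite('pics/topc.png',cv2.resize(im,(800,800),interpolation=cv2.INTER_CUBIC)[:, :, ::-1][100:700])
# base plate: grey-blue mask at low height
vv,uu=np.mgrid[100:290,120:300]; uv=np.c_[uu.ravel(),vv.ravel()]
P=cloud(d,uv)
for lo,hi in((-20,0),(0,4),(4,9),(9,15),(15,25),(40,50),(50,70),(70,95)):
    m=(P[:,2]>lo)&(P[:,2]<hi);print(lo,hi,m.sum())
c=d['img'][uv[:,1],uv[:,0]].astype(int)
m=((c.sum(1)>330)&(P[:,2]>2)&(P[:,2]<20))
mask=np.zeros((400,640),np.uint8); mask[uv[m][:,1],uv[m][:,0]]=255
cs,_=cv2.findContours(mask,cv2.RETR_EXTERNAL,cv2.CHAIN_APPROX_NONE); k=max(cs,key=cv2.contourArea)
h=cv2.convexHull(k).reshape(-1,2); print('median z',np.median(P[m][:,2]))
H=plane(d,h,np.median(P[m][:,2]))[:,:2]
A=np.c_[2*H,np.ones(len(H))]; s=np.linalg.lstsq(A,(H**2).sum(1),rcond=None)[0]
print('centre',s[:2],'r',np.sqrt(s[2]+s[:2]@s[:2]), np.abs(np.linalg.norm(H-s[:2],axis=1)).round(0))
names={'hub':(203,198,60),'post':(185,262,64),'guardL':(150,165,87),'guardR':(271,203,87)}
for n,(u,v,z) in names.items():print(n,plane(d,[(u,v)],z).round(1),cloud(d,[(u,v)]).round(1))
for b in [(162,217),(198,255),(243,227),(249,181),(213,145)]:print(b,plane(d,[b],60).round(1),cloud(d,[b]).round(1))
```

```text
-20 0 8462
0 4 8484
4 9 2738
9 15 7146
15 25 190
40 50 384
50 70 1443
70 95 1709
median z 9.989551369638832
centre [477.8961746  166.38193498] r 108.48157437512731 [116. 114. 111. 110. 108. 108. 104. 104. 104. 104. 105. 106. 106. 108.
 109. 111. 116. 120. 123. 124. 105.  99.  44. 120.]
hub [[488.2 190.4  60. ]] [[485.  184.1  86.3]]
post [[373.1 218.7  64. ]] [[373.1 218.1  66.1]]
guardL [[543.7 282.7  87. ]] [[543.9 282.9  86.4]]
guardR [[476.8  64.4  87. ]] [[481.8  68.8  40.8]]
(162, 217) [[453.2 265.   60. ]] [[452.8 263.5  64.5]]
(198, 255) [[385.8 196.4  60. ]] [[385.8 208.5  10.6]]
(243, 227) [[436.5 116.4  60. ]] [[436.2 115.6  65.2]]
(249, 181) [[519.4 107.4  60. ]] [[518.3 106.4  67.1]]
(213, 145) [[585.9 175.5  60. ]] [[584.8 174.4  64.7]]
```

View pics/topc.png

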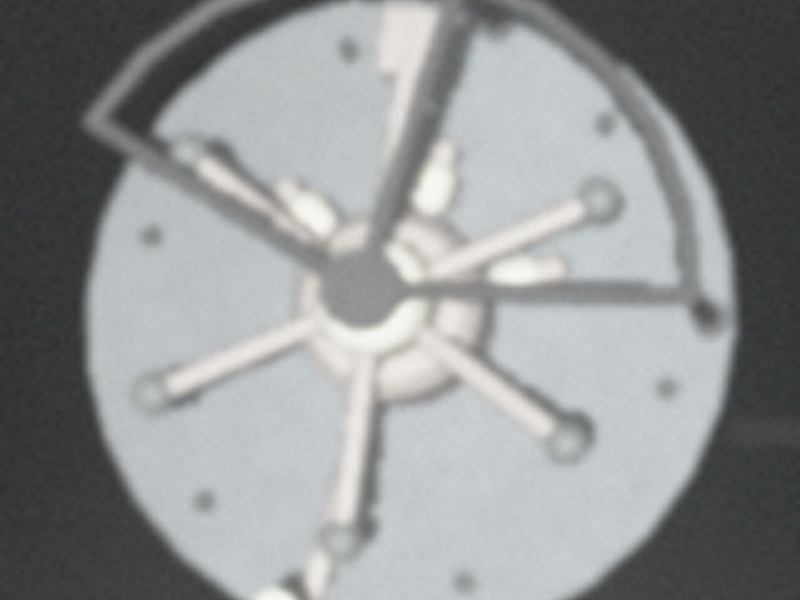

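Run:
```python
from h import *
d=grab('top')
B=plane(d,[(160,218),(198.4,247.6),(243.6,227.6),(250,180),(167.4,170)],60)[:,:2]
A=np.c_[2*B,np.ones(5)]; s=np.linalg.lstsq(A,(B**2).sum(1),rcond=None)[0]; C=s[:2]
print('C',C,'r',np.sqrt(s[2]+C@C))
print('arms',[(np.linalg.norm(b-C).round(1),np.degrees(np.arctan2(*(b-C)[::-1])).round(1)) for b in B])
print('hub',plane(d,[(202.6,197.6)],87))
p=plane(d,[(212,142)],62)[0,:2]-C;print('paddle',np.linalg.norm(p),np.degrees(np.arctan2(p[1],p[0])))
# post cloud
vv,uu=np.mgrid[245:275,170:200]; uv=np.c_[uu.ravel(),vv.ravel()];P=cloud(d,uv)
P=P[(P[:,2]>62)&(np.linalg.norm(P[:,:2]-C,axis=1)>98)];print(len(P),np.median(P,0))
q=np.median(P,0)[:2]-C;print('post',np.linalg.norm(q),np.degrees(np.arctan2(q[1],q[0])))
gl=plane(d,[(130+92/5,140+120/5),(130+700/5,140+295/5)],87)[:,:2]-C
print('guard ends',[(np.linalg.norm(g),np.degrees(np.arctan2(g[1],g[0]))) for g in gl])
s=grab('scene'); uv=[(186.5,173)]
print('post scene',plane(s,uv,64),cloud(s,uv))
cv2.imwrite('pics/sc.png',cv2.resize(s['img'][90:230,170:320],None,fx=5,fy=4.2,interpolation=cv2.INTER_CUBIC)[:, :, ::-1])
```

```text
C [487.03241537 187.39921955] r 88.6160232366929
arms [(np.float64(88.8), np.float64(113.7)), (np.float64(88.5), np.float64(174.4)), (np.float64(88.7), np.float64(-125.6)), (np.float64(88.6), np.float64(-67.3)), (np.float64(88.5), np.float64(53.7))]
hub [[485.66616355 184.69178459  87.        ]]
paddle 104.5752971641177 -5.660541564588491
61 [373.17805175 218.65713771  64.09679578]
post 118.06724170010453 164.64809498969092
guard ends [(np.float64(114.45763378797693), np.float64(59.24793783435869)), (np.float64(121.18243867346857), np.float64(-91.55104452565837))]
post scene [[371.50990151 214.36133331  64.        ]] [[371.23937891 216.24261985  62.7251647 ]]
```

View pics/sc.png

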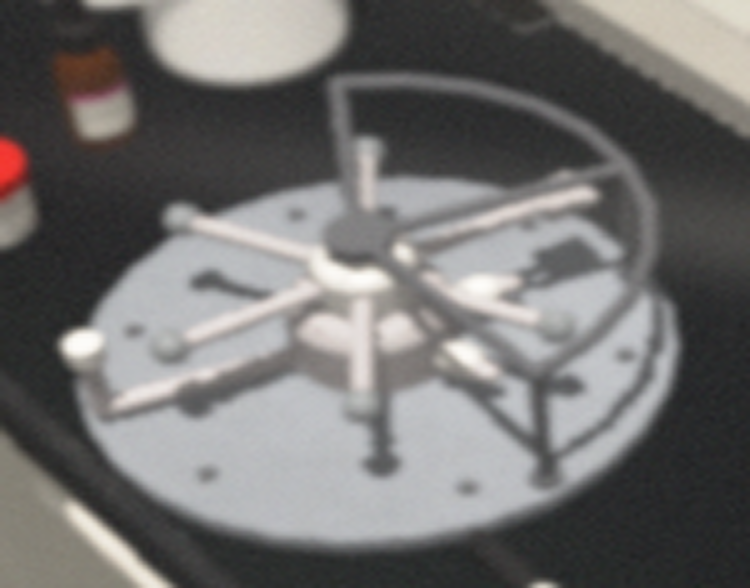

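Run:
```python
from h import *
s=grab('scene')
vv,uu=np.mgrid[0:400:2,0:400:2]; uv=np.c_[uu.ravel(),vv.ravel()]
z=s['range_z'][uv[:,1],uv[:,0]];P=cloud(s,uv)[z>0]
P=P[(P[:,0]>330)&(P[:,0]<640)&(P[:,1]>60)&(P[:,1]<720)]
for x in range(340,640,50):
    print(x,[int(max([p for p in P[(P[:,0]>=x)&(P[:,0]<x+50)&(P[:,1]>=y)&(P[:,1]<y+40)][:,2]],default=-1)) for y in range(60,720,40)])
o=ctrl.get_obs();R=cv2.Rodrigues(o['orientation'])[0];print(R.round(3))
```

```text
340 [3, 12, 13, 65, 63, 5, 4, 4, 4, 3, 2, 3, 3, 4, 2, 4, 1]
390 [12, 68, 13, 68, 13, 13, 10, 44, 44, 4, 4, 5, 3, 3, 3, 2, 2]
440 [88, 89, 89, 90, 67, 68, 13, 4, 106, 76, 3, 5, 3, 3, 5, 2, 4]
490 [87, 68, 88, 90, 89, 87, 11, 4, 104, 2, 3, 174, 178, 3, 186, 191, 3]
540 [88, 87, 89, 64, 89, 89, 3, 5, 228, 232, 192, 231, 231, 117, 199, 195, -1]
590 [3, 86, 89, 88, 87, 5, 3, 3, 232, 232, 230, 230, 190, -1, 186, -1, -1]
[[ 0.362 -0.    -0.932]
 [ 0.932 -0.     0.362]
 [-0.    -1.     0.   ]]
```

View pics/wrist0.png

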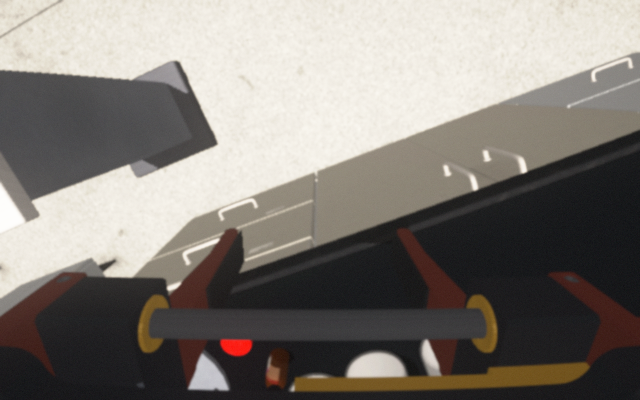

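Call:
jog_arm --steps '[{"dp": [0.4,-0.5,0],"turn": [0,0,-0.1],"claw": 0},{"dp": [0.8,-1,0],"turn": [0,0,-0.217],"claw": 0},{"dp": [0.8,-1,0],"turn": [0,0,-0.217],"claw": 0},{"dp": [0.8,-1,0],"turn": [0,0,-0.217],"claw": 0},{"dp": [0.8,-1,0],"turn": [0,0,-0.217],"claw": 0},{"dp": [0.8,-1,0],"turn": [0,0,-0.217],"claw": 0},{"dp": [0.8,-1,0],"turn": [0,0,-0.217],"claw": 0}]'

```text
t: 0.93
ee_pos: [290.6, 502.2, 222.6]
orientation: [-1.533, -0.404, 0.404]
ft_force: [-0.6, 0.8, 0.4]
width: 44.6
```

Call:
jog_arm --steps '[{"dp": [0.3,-0.4,0],"turn": [0,0,0],"claw": 0},{"dp": [0.6,-0.8,0],"turn": [0,0,0],"claw": 0},{"dp": [0.8,-1,0],"turn": [0,0,0],"claw": 0},{"dp": [0.8,-1,0],"turn": [0,0,0],"claw": 0}]'

```text
t: 1.27
ee_pos: [356.6, 419.6, 222.6]
orientation: [-1.534, -0.404, 0.404]
ft_force: [0.8, 0.3, -0.4]
width: 18.2
```

Call:
jog_arm --steps '[{"dp": [0.3,-0.4,0],"turn": [0,0,0],"claw": 0},{"dp": [0.6,-0.8,0],"turn": [0,0,0],"claw": 0},{"dp": [0.8,-1,0],"turn": [0,0,0],"claw": 0},{"dp": [0.8,-1,0],"turn": [0,0,0],"claw": 0}]'

```text
t: 1.6
ee_pos: [422.6, 337.8, 222.8]
orientation: [-1.534, -0.404, 0.402]
ft_force: [0.2, -0.6, 1.0]
width: 0.6
```

Call:
jog_arm --steps '[{"dp": [0.4,-0.5,0],"turn": [0,0,0],"claw": 0},{"dp": [0.82,-1,0],"turn": [0,0,0],"claw": 0},{"dp": [0.82,-1,-0.5],"turn": [0,0,0],"claw": 0},{"dp": [0.82,-1,-0.9],"turn": [0,0,0],"claw": 0},{"dp": [0.82,-1,-0.9],"turn": [0,0,0],"claw": 0}]'

```text
t: 2.02
ee_pos: [485.1, 256.0, 145.3]
orientation: [-1.536, -0.396, 0.41]
ft_force: [-1.2, -0.9, -0.6]
width: 0.4
```

Run:
```python
from h import *
d=grab('wrist','w1.png'); print(d['obs']['ee_pos'])
d=grab('top'); cv2.imwrite('pics/t1.png',cv2.resize(d['img'][110:290,110:310],(800,600))[:,:,::-1])
```

```text
[485.05574113 255.99473118 145.34185403]
```

View pics/w1.png

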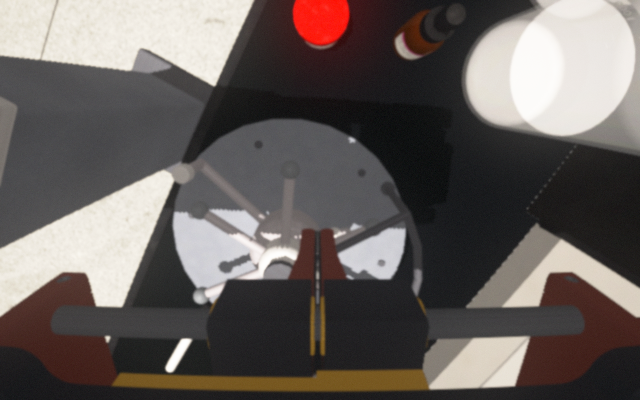

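View pics/t1.png

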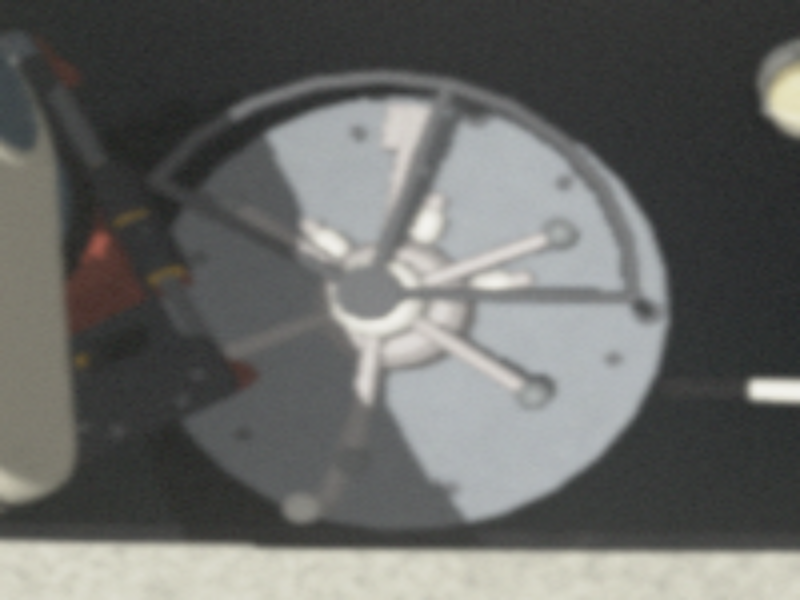

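Run:
```python
from h import *
d=grab('wrist'); C=np.array([487,187.4])
for b in [(290,170),(200,211),(388,188),(201,296)]:
    p=plane(d,[b],60)[0,:2]; q=p-C; print(b,p.round(1),np.linalg.norm(q).round(1),np.degrees(np.arctan2(q[1],q[0])).round(1))
p=plane(d,[(181,172)],64)[0];print('post',p)
```

```text
(290, 170) [455.  267.5] 86.3 111.8
(200, 211) [402.6 195.2] 84.7 174.7
(388, 188) [535.9 295.1] 118.3 65.6
(201, 296) [437.8 112.2] 89.9 -123.2
post [375.44036213 221.80995959  64.        ]
```

Call:
jog_arm --steps '[{"dp": [0.04,-0.01,-0.4],"turn": [0,0,0],"claw": 0},{"dp": [0.04,-0.01,-0.8],"turn": [0,0,0],"claw": 0},{"dp": [0.04,-0.01,-0.8],"turn": [0,0,0],"claw": 0}]'

```text
t: 2.42
ee_pos: [489.1, 258.7, 85.5]
orientation: [-1.534, -0.403, 0.409]
ft_force: [-2.0, -1.0, -0.5]
width: 0.6
```

Call:
jog_arm --steps '[{"dp": [0,0,-0.25],"turn": [0,0,0],"claw": 0},{"dp": [0,0,-0.45],"turn": [0,0,0],"claw": 0},{"dp": [0,0,-0.45],"turn": [0,0,0],"claw": 0}]'

```text
t: 2.67
ee_pos: [488.4, 259.5, 49.7]
orientation: [-1.534, -0.404, 0.411]
ft_force: [-1.3, 0.1, 0.3]
width: 0.2
```

Call:
jog_arm --steps '[{"dp": [-0.106,-0.056,0],"turn": [0,0,0],"claw": 0},{"dp": [-0.223,-0.076,0],"turn": [0,0,0],"claw": 0},{"dp": [-0.336,-0.114,0],"turn": [0,0,0],"claw": 0},{"dp": [-0.443,-0.165,0],"turn": [0,0,0],"claw": 0},{"dp": [-0.541,-0.231,0],"turn": [0,0,0],"claw": 0},{"dp": [-0.629,-0.311,0],"turn": [0,0,0],"claw": 0},{"dp": [-0.705,-0.401,0],"turn": [0,0,0],"claw": 0},{"dp": [-0.754,-0.476,0],"turn": [0,0,0],"claw": 0},{"dp": [-0.754,-0.476,0],"turn": [0,0,0],"claw": 0}]'

```text
t: 3.42
ee_pos: [425.9, 219.8, 49.5]
orientation: [-1.535, -0.4, 0.413]
ft_force: [-0.6, 0.2, -0.1]
width: 0.2
```

Run:
```python
from h import *
d=grab('top'); cv2.imwrite('pics/t2.png',cv2.resize(d['img'][110:290,110:310],(800,600))[:,:,::-1])
o=ctrl.get_obs();print(o['ee_pos'],o['ft_force'])
```

```text
[426.30418085 220.12813306  49.35934687] [-1.29916712 -0.13782882 -0.97928243]
```

View pics/t2.png

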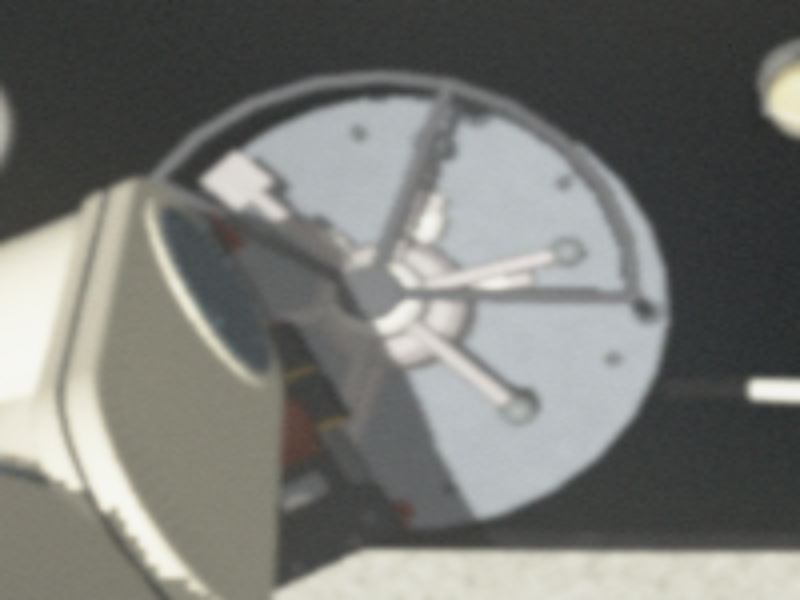

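Call:
jog_arm --steps '[{"dp": [-0.04,-0.118,0],"turn": [0,0,0],"claw": 0},{"dp": [-0.073,-0.233,0],"turn": [0,0,0],"claw": 0},{"dp": [-0.089,-0.35,0],"turn": [0,0,0],"claw": 0},{"dp": [-0.089,-0.468,0],"turn": [0,0,0],"claw": 0},{"dp": [-0.073,-0.585,0],"turn": [0,0,0],"claw": 0},{"dp": [-0.04,-0.7,0],"turn": [0,0,0],"claw": 0},{"dp": [0.009,-0.808,0],"turn": [0,0,0],"claw": 0},{"dp": [0.071,-0.909,0],"turn": [0,0,0],"claw": 0},{"dp": [0.128,-0.978,0],"turn": [0,0,0],"claw": 0},{"dp": [0.128,-0.978,0],"turn": [0,0,0],"claw": 0}]'

```text
t: 4.3
ee_pos: [436.9, 140.5, 49.2]
orientation: [-1.535, -0.398, 0.413]
ft_force: [-0.4, 0.2, 0.2]
width: 0.8
```

Run:
```python
from h import *
d=grab('top'); cv2.imwrite('pics/t3.png',cv2.resize(d['img'][110:290,110:310],(800,600))[:,:,::-1])
o=ctrl.get_obs();print(o['ee_pos'],o['ft_force'])
```

```text
[436.59647088 140.85301126  49.15073495] [0.85075553 0.75157145 0.12671862]
```

View pics/t3.png

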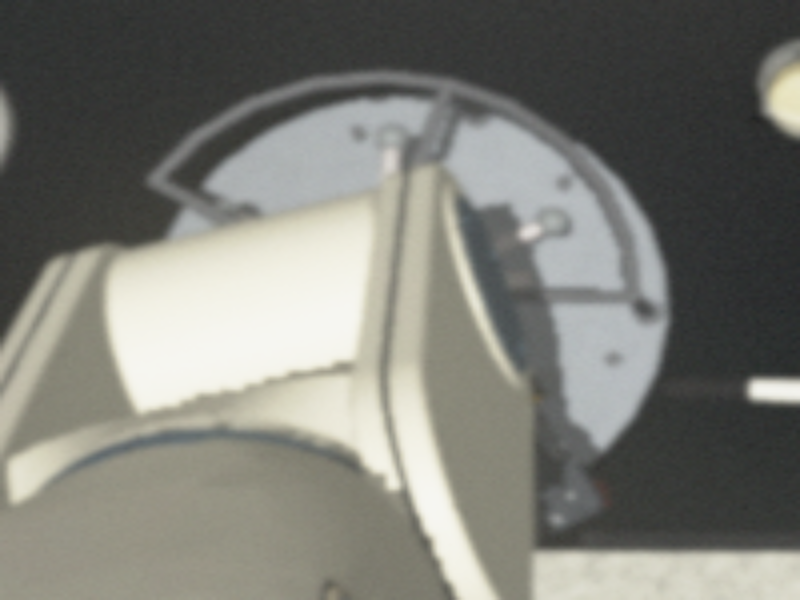

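Call:
jog_arm --steps '[{"dp": [-0.05,0.055,0],"turn": [0,0,0],"claw": 0},{"dp": [-0.05,0.055,0.4],"turn": [0,0,0],"claw": 0},{"dp": [-0.05,0.055,0.9],"turn": [0,0,0],"claw": 0},{"dp": [-0.05,0.055,1],"turn": [0,0,0],"claw": 0}]'

```text
t: 4.68
ee_pos: [434.3, 146.3, 133.0]
orientation: [-1.535, -0.403, 0.409]
ft_force: [1.2, -0.0, -0.2]
width: 0.7
```

Call:
jog_arm --steps '[{"dp": [0,0.4,0.3],"turn": [0,0,0],"claw": 0},{"dp": [0,0.9,0.3],"turn": [0,0,0],"claw": 0},{"dp": [0,1,0.3],"turn": [0,0,0],"claw": 0},{"dp": [0,1,0.3],"turn": [0,0,0],"claw": 0}]'

```text
t: 5.02
ee_pos: [434.1, 228.6, 157.2]
orientation: [-1.535, -0.407, 0.411]
ft_force: [0.7, -0.7, -0.4]
width: 0.6
```

Call:
jog_arm --steps '[{"dp": [0.3,0.3,0],"turn": [0,0,0],"claw": 0},{"dp": [0.6,0.5,0],"turn": [0,0,0],"claw": 0},{"dp": [0.7,0.5,0],"turn": [0,0,0],"claw": 0},{"dp": [0.7,0.5,0],"turn": [0,0,0],"claw": 0}]'

```text
t: 5.35
ee_pos: [491.0, 268.0, 156.1]
orientation: [-1.535, -0.406, 0.412]
ft_force: [0.1, -0.8, 0.1]
width: 0.4
```

Run:
```python
from h import *
w=grab('wrist','w4.png')
d=grab('top'); cv2.imwrite('pics/t4.png',cv2.resize(d['img'][110:290,110:310],(800,600))[:,:,::-1])
o=ctrl.get_obs();print(o['ee_pos'],o['ft_force'])
```

```text
[488.7228672  266.95781012 155.96050751] [-0.79318593  0.62879814  0.35636199]
```

View pics/t4.png

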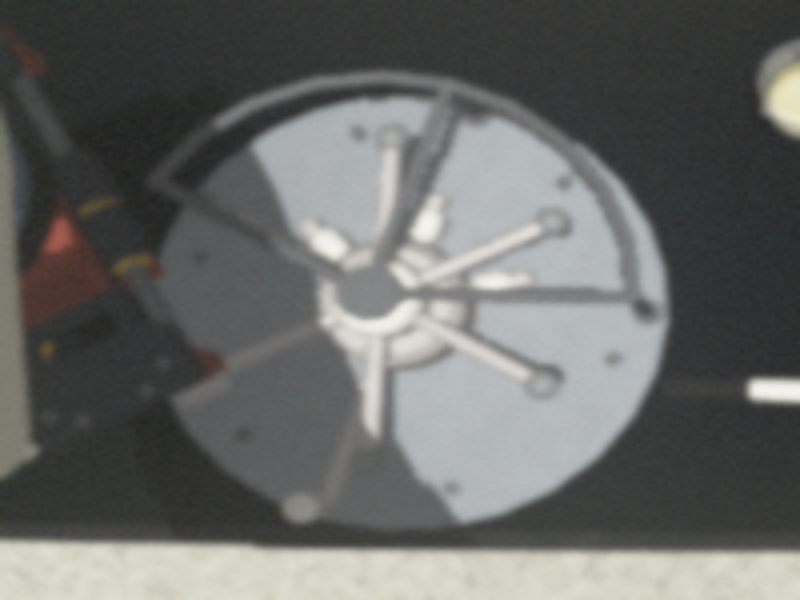

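View pics/w4.png

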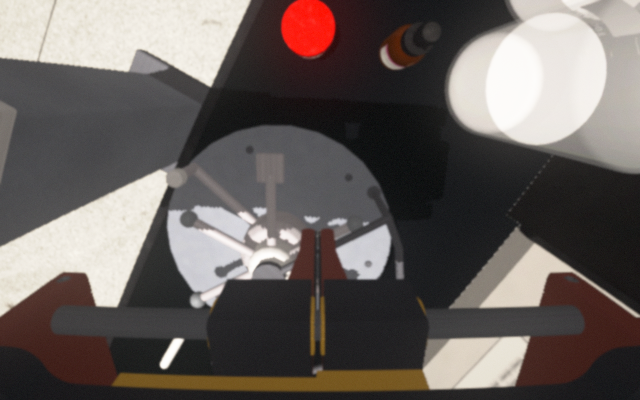

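Run:
```python
from h import *
C=np.array([487,187.4]); d=grab('top')
def rep(d,b,k):
    p=plane(d,[b],60)[0,:2]-C; print(np.linalg.norm(p).round(1),np.degrees(np.arctan2(p[1],p[0])).round(1)+k)
for b,k in[((208.25,150.5),120),((248.25,176),180),((245.75,224),240),((203,241),-60)]: rep(d,b,k)
```

```text
88.7 117.7
88.7 117.9
88.2 119.2
76.2 119.5
```

Call:
jog_arm --steps '[{"dp": [-0.02,-0.14,-0.4],"turn": [0,0,0],"claw": 0},{"dp": [-0.02,-0.14,-0.7],"turn": [0,0,0],"claw": 0},{"dp": [-0.02,-0.14,-0.7],"turn": [0,0,0],"claw": 0}]'

```text
t: 5.75
ee_pos: [482.7, 252.8, 96.4]
orientation: [-1.538, -0.396, 0.419]
ft_force: [-0.7, -0.4, -1.2]
width: 0.3
```

Call:
jog_arm --steps '[{"dp": [0,0,-0.4],"turn": [0,0,0],"claw": 0},{"dp": [0,0,-0.65],"turn": [0,0,0],"claw": 0},{"dp": [0,0,-0.65],"turn": [0,0,0],"claw": 0}]'

```text
t: 6.0
ee_pos: [480.0, 251.2, 42.0]
orientation: [-1.539, -0.391, 0.424]
ft_force: [-1.1, -0.3, 0.5]
width: 0.4
```

Call:
jog_arm --steps '[{"dp": [-0.06,0.02,0.05],"turn": [0,0,0],"claw": 0},{"dp": [-0.118,0.028,0.05],"turn": [0,0,0],"claw": 0},{"dp": [-0.175,0.01,0.05],"turn": [0,0,0],"claw": 0},{"dp": [-0.231,-0.01,0.05],"turn": [0,0,0],"claw": 0},{"dp": [-0.285,-0.035,0.05],"turn": [0,0,0],"claw": 0},{"dp": [-0.338,-0.061,0.05],"turn": [0,0,0],"claw": 0},{"dp": [-0.387,-0.095,0.05],"turn": [0,0,0],"claw": 0},{"dp": [-0.436,-0.128,0.05],"turn": [0,0,0],"claw": 0},{"dp": [-0.47,-0.157,0.05],"turn": [0,0,0],"claw": 0},{"dp": [-0.503,-0.186,0.05],"turn": [0,0,0],"claw": 0},{"dp": [-0.564,-0.251,0.05],"turn": [0,0,0],"claw": 0},{"dp": [-0.564,-0.251,0.05],"turn": [0,0,0],"claw": 0}]'

```text
t: 7.0
ee_pos: [433.1, 230.0, 45.7]
orientation: [-1.539, -0.389, 0.426]
ft_force: [0.1, 1.4, 1.5]
width: 0.5
```

Run:
```python
from h import *
w=grab('wrist','w5.png')
d=grab('top'); cv2.imwrite('pics/t5.png',cv2.resize(d['img'][110:290,110:310],(800,600))[:,:,::-1])
o=ctrl.get_obs();print(o['ee_pos'],o['ft_force'])
```

```text
[433.44797778 230.391686    45.62564803] [-0.45482573  0.23317675  0.0117559 ]
```

View pics/t5.png

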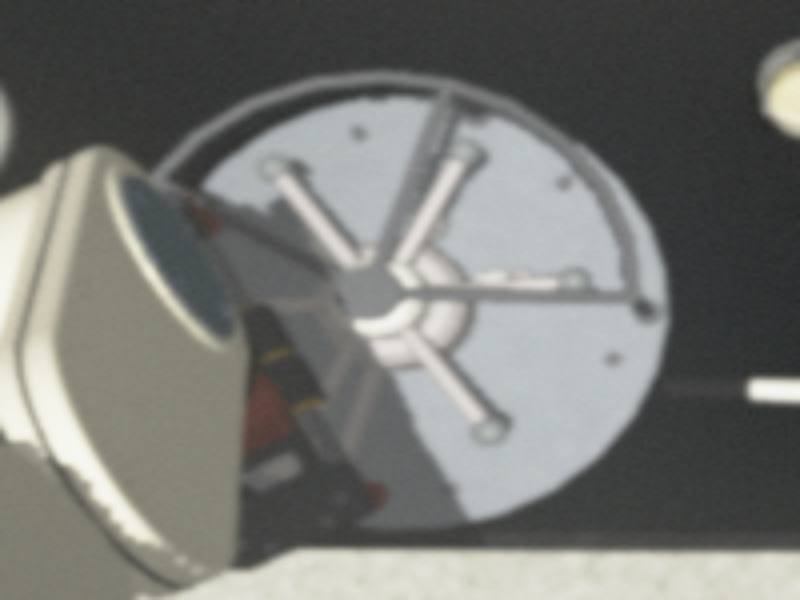

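View pics/w5.png

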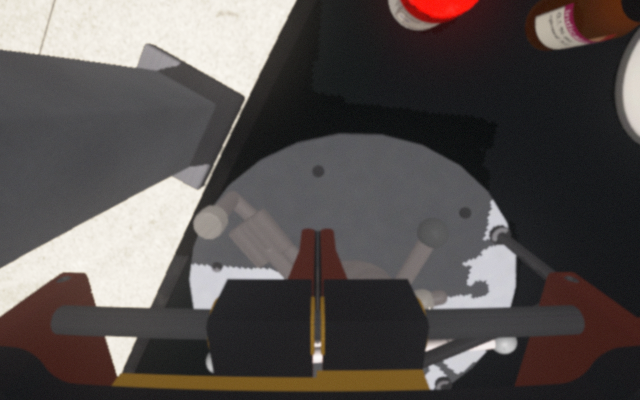

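```bash
cat >> h.py <<'E'
C=np.array([487,187.4])
def rep(d,b,k):
    p=plane(d,[b],60)[0,:2]-C; print(np.linalg.norm(p).round(1),(np.degrees(np.arctan2(p[1],p[0]))+k).round(1))
E
python3 - <<'E'
from h import *
d=grab('top')
for b,k in[((178,159.5),120),((226.5,156.5),180),((254.2,194),240),((232.5,238.4),300)]: rep(d,b,k)
q=np.array([433.4,230.4])-C;print(np.linalg.norm(q),np.degrees(np.arctan2(q[1],q[0])))
E
```

```text
89.0 156.0
86.1 154.1
90.3 155.6
88.3 156.5
68.71651912022321 141.262061185911
```

Call:
jog_arm --steps '[{"dp": [-0.022,-0.035,0],"turn": [0,0,0],"claw": 0},{"dp": [-0.044,-0.07,0],"turn": [0,0,0],"claw": 0},{"dp": [-0.063,-0.105,0],"turn": [0,0,0],"claw": 0},{"dp": [-0.063,-0.105,0],"turn": [0,0,0],"claw": 0}]'

```text
t: 7.48
ee_pos: [428.2, 221.6, 45.6]
orientation: [-1.54, -0.388, 0.426]
ft_force: [1.3, 0.6, -0.3]
width: 0.3
```

Call:
jog_arm --steps '[{"dp": [0.06,0.07,0],"turn": [0,0,0],"claw": 0},{"dp": [0.06,0.07,0.4],"turn": [0,0,0],"claw": 0},{"dp": [0.06,0.07,0.9],"turn": [0,0,0],"claw": 0},{"dp": [0.06,0.07,1],"turn": [0,0,0],"claw": 0},{"dp": [0.06,0.07,1],"turn": [0,0,0],"claw": 0}]'

```text
t: 7.9
ee_pos: [434.5, 228.1, 127.9]
orientation: [-1.539, -0.392, 0.423]
ft_force: [-1.0, 0.5, 0.7]
width: 0.6
```

Call:
jog_arm --steps '[{"dp": [0,0.3,0.4],"turn": [0,0,0],"claw": 0},{"dp": [0,0.7,0.7],"turn": [0,0,0],"claw": 0},{"dp": [0,1,1],"turn": [0,0,0],"claw": 0},{"dp": [0,1,1],"turn": [0,0,0],"claw": 0}]'

```text
t: 8.23
ee_pos: [436.5, 312.8, 211.1]
orientation: [-1.535, -0.398, 0.419]
ft_force: [1.2, 0.7, 0.1]
width: 0.3
```

Run:
```python
from h import *
d=grab('top'); cv2.imwrite('pics/t6.png',cv2.resize(d['img'][130:280,130:290],(800,600),interpolation=cv2.INTER_CUBIC)[:,:,::-1])
o=ctrl.get_obs();print(o['ee_pos'],o['ft_force'])
```

```text
[435.15707534 310.3035825  208.69979126] [-0.27600249 -1.07726673 -1.00554956]
```

View pics/t6.png

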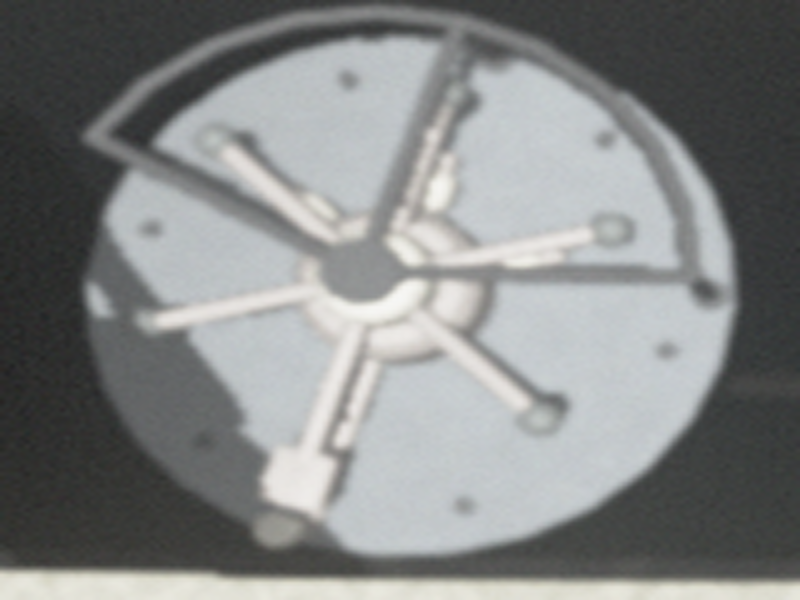

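Run:
```python
from h import *
d=grab('top')
f=lambda p:(130+p[0]/5-0.4,130+p[1]/4-0.4)
for b,k in[((213,138),120),((455,94),180),((613,228),240),((543,415),300),((148,320),60)]: rep(d,f(b),k)
# recentre fit
B=plane(d,[f(b) for b in[(213,138),(455,94),(613,228),(543,415),(148,320)]],60)[:,:2]
s=np.linalg.lstsq(np.c_[2*B,np.ones(5)],(B**2).sum(1),rcond=None)[0];print(s[:2])
# paddle & post from cloud by height and radius
vv,uu=np.mgrid[225:275,165:225]; uv=np.c_[uu.ravel(),vv.ravel()];P=cloud(d,uv)
r=np.linalg.norm(P[:,:2]-C,axis=1); a=np.degrees(np.arctan2(P[:,1]-C[1],P[:,0]-C[0]))%360
for nm,lo,hi,zl in(('arm',45,78,56),('paddle',84,103,55),('post',111,126,58)):
    m=(r>lo)&(r<hi)&(P[:,2]>zl)&(P[:,2]<75)&(abs(a-165)<25)
    q=P[m].mean(0);print(nm,m.sum(),q.round(1),'mean ang',a[m].mean().round(2),'mid',((a[m].min()+a[m].max())/2).round(2))
```

```text
89.3 164.7
87.9 162.4
88.8 164.5
88.0 165.3
85.9 163.7
[487.93961986 186.64569769]
arm 86 [426.2 203.3  63.3] mean ang 165.38 mid 165.34
paddle 140 [396.8 211.2  63.4] mean ang 165.21 mid 165.25
post 68 [373.1 218.4  63.7] mean ang 164.76 mid 164.73
```

Run:
```python
from h import *
o=ctrl.get_obs();print(o['t'],o['ee_pos'],abs(o['qvel']).max(),o['ft_force'])
ctrl.close_job()
```

```text
8.3333 [433.94247543 308.42622391 206.99490616] 0.051159651232340425 [-0.42420827  0.0630322  -0.30765791]
the job is handed in; nothing more can be done
```

The solvent selector is set: the paddle arm points at the outlet post to within about 0.5°. I turned the star wheel anticlockwise about 171° from the open front with the closed fingertips. That took two pushes: one ball arm about 124° in two strokes, then the paddle arm about 47° onto the post. I then backed off, lifted clear and handed the job in at 8.3 s.

**Last checks (top camera):**
- **Paddle against post:** the depth points put the paddle at 165.2° and the post at 164.75°.
- **Ball positions, read by eye:** these gave 162.4 to 165.3° for the paddle direction. The 162.4° reading disagrees most; that ball was partly hidden behind the guard bar, so I trusted the depth points.
- **Robot clear:** the tool was about 207 mm up with wrist forces below 1 N. It was still settling very slightly, at about 0.05 rad/s.
- **Small valve:** the arm never went near it. I didn't re-measure its knob at the end.

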